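Put the dried lids back on their storage jars

TASK

The four storage jars have been washed and their wooden lids are stacked to dry on the round grey mat, the smallest on top. Take the stack apart and close each jar with the lid that fits it, stopper down, level and fully home; set the lids on rather than dropping them, and leave the jars standing where they are.

Things in the scene. Friction and masses are not known exactly. Their poses are not given: they have to be found in the camera images.
- lid_xs: the smallest of four wooden lids: a flat round disc 40 mm across and 13 mm thick with a tapered stopper 28 mm across and 10 mm deep under it (narrowing to 17 mm at its foot), 23 mm high in all; origin at the centre of the stopper's foot, z up the axis, so the disc spans z = 10 to 23 mm; round, yaw is of no matter. It is the top of the stack.
- lid_s: the second smallest of four wooden lids: a flat round disc 49 mm across and 13 mm thick with a tapered stopper 37 mm across and 10 mm deep under it (narrowing to 26 mm at its foot), 23 mm high in all; origin at the centre of the stopper's foot, z up the axis, so the disc spans z = 10 to 23 mm; round, yaw is of no matter. It is inside the stack.
- lid_m: the second largest of four wooden lids: a flat round disc 58 mm across and 13 mm thick with a tapered stopper 46 mm across and 10 mm deep under it (narrowing to 35 mm at its foot), 23 mm high in all; origin at the centre of the stopper's foot, z up the axis, so the disc spans z = 10 to 23 mm; round, yaw is of no matter. It is inside the stack.
- lid_l: the largest of four wooden lids: a flat round disc 67 mm across and 13 mm thick with a tapered stopper 55 mm across and 10 mm deep under it (narrowing to 44 mm at its foot), 23 mm high in all; origin at the centre of the stopper's foot, z up the axis, so the disc spans z = 10 to 23 mm; round, yaw is of no matter. It is the bottom of the stack.
- jar_xs: the smallest of four white stoneware jars, open and empty, standing loose on the worktop: 62 mm high, body 52 mm across, a straight neck of 37 mm for the top 12 mm, mouth 31 mm across (1.5 mm of play round the stopper of its own lid, the 40 mm one); origin at the centre of its foot, z up. With its lid home the disc rests on the rim, the lid's origin 52 mm above the jar's.
- jar_s: the second smallest of four white stoneware jars, open and empty, standing loose on the worktop: 72 mm high, body 61 mm across, a straight neck of 46 mm for the top 12 mm, mouth 40 mm across (1.5 mm of play round the stopper of its own lid, the 49 mm one); origin at the centre of its foot, z up. With its lid home the disc rests on the rim, the lid's origin 62 mm above the jar's.
- jar_m: the second largest of four white stoneware jars, open and empty, standing loose on the worktop: 82 mm high, body 70 mm across, a straight neck of 55 mm for the top 12 mm, mouth 49 mm across (1.5 mm of play round the stopper of its own lid, the 58 mm one); origin at the centre of its foot, z up. With its lid home the disc rests on the rim, the lid's origin 72 mm above the jar's.
- jar_l: the largest of four white stoneware jars, open and empty, standing loose on the worktop: 92 mm high, body 79 mm across, a straight neck of 64 mm for the top 12 mm, mouth 58 mm across (1.5 mm of play round the stopper of its own lid, the 67 mm one); origin at the centre of its foot, z up. With its lid home the disc rests on the rim, the lid's origin 82 mm above the jar's.
- pan_mat: round grey silicone pan mat, 104 mm across, 12 mm thick, with a small flat hanging loop at its edge, fixed to the worktop; origin at the centre of its underside. The lids are stacked on it one on another with their stoppers down, largest at the bottom, each lid's stopper standing on the flat top of the next (23 mm a lid).
Not all that is in view belongs to the job. What is shaped like the lid_l but pink or purple is not meant.

How it is judged (in metres and radians):
At the end, for the whole second after the job is handed in: Each lid sits on the jar of its own size: centred within 5 mm, seated within 3 mm of fully home and level within 0.08 rad; every jar upright and within 30 mm of where it stood; all released and at rest (horizontal distance between lid_xs and jar_xs below 0.005 m and z of lid_xs in the frame of jar_xs between 0.048 and 0.055 m and angle between each of lid_xs, jar_xs, lid_s, jar_s, lid_m, jar_m, lid_l, jar_l's own z axis and vertical below 0.08 rad and distance of each of jar_xs, jar_s, jar_m, jar_l from where it was at the start of the episode below 0.03 m and linear speed of each of lid_xs, jar_xs, lid_s, jar_s, lid_m, jar_m, lid_l, jar_l below 0.02 m/s and horizontal distance between lid_s and jar_s below 0.005 m and z of lid_s in the frame of jar_s between 0.058 and 0.065 m and horizontal distance between lid_m and jar_m below 0.005 m and z of lid_m in the frame of jar_m between 0.068 and 0.075 m and horizontal distance between lid_l and jar_l below 0.005 m and z of lid_l in the frame of jar_l between 0.078 and 0.085 m); the robot touches nothing.
It fails at once if a jar is knocked over (angle between any of jar_xs, jar_s, jar_m, jar_l's own z axis and vertical above 0.5 rad).
It fails at once if a lid is dropped from more than about 3 cm ((linear speed of lid_xs above 0.8 m/s and contact force between lid_xs and the fingers below 0.01 N) or (linear speed of lid_s above 0.8 m/s and contact force between lid_s and the fingers below 0.01 N) or (linear speed of lid_m above 0.8 m/s and contact force between lid_m and the fingers below 0.01 N) or (linear speed of lid_l above 0.8 m/s and contact force between lid_l and the fingers below 0.01 N)).
It also fails if it takes over 115 s, if anything falls off the work surface, if the arm or the gripper's body presses on something with over 40 N, if the wrist force passes 120 N, or if a joint passes its speed limit or range.

ROBOT

A 6-joint arm with a two-finger parallel gripper is mounted at the origin on the work surface; the furniture and walls round the work are solid. World frame = base frame: x ahead of the robot, y to its left, z up, the work surface at z = 0. Lengths are in m, angles in degrees, forces in N, time in s.
With the tool pointing down it reaches from about 0.25 to 0.725 m from the base axis. Payload 9.7 kg.
Tool frame: the origin (TCP) lies at the centre of the arm's flange, where the gripper is bolted on; the fingertips stand 173 mm ahead of it and the grasp point (between the pads) lies 155 mm ahead of it; z points along the fingers, y is the line along which they close (so a half turn about z gives the same grasp; the last joint's range is limited). The gripper opens to 85 mm and grips with 20 to 120 N. Pads are 22 mm wide; open, the fingers measure 114 mm over their backs; the gripper's body (76 mm by 85 mm) begins 54 mm behind the grasp point. The pads swing forward as they close: fully open they stand 13 mm farther back than shut.
Start: joints at [-71.391, 4.979, 10.078, 95.1, 0, 90], TCP at [0.176, -0.521, 0.405] pointing down, gripper open.
Joint ranges: [-179.16, 179.16], [-48.56, 103.87], [-65.8, 70.77], [-126.05, 130.52], [-82.76, 87.17], [-180, 180]. Speed limits (degrees/s): [127.2, 127.2, 147.25, 180, 180, 180].

INTERFACE

Orientations are given as [roll, pitch, yaw] about the fixed x, y, z axes, in that order (R = Rz(yaw) Ry(pitch) Rx(roll)).
In Python, from workcell import monitor, camera, get_calibration, bot gives the robot as it stands.
- The arm moves only by the tool carry_out, never from a script. Its argument "targets" is text: rows parted by semicolons, each of 7 numbers parted by spaces: the shift along the tool's x, y, z in units of 0.04 m (1.0 is 0.04 m), then the turn, a rotation vector about the tool's x, y, z in units of 0.1 rad (1.0 is 0.1 rad), then the opening, from -1 (shut) to 1 (fully open), so that 0 is half open. A call has exactly 8 rows; each row shifts and turns the commanded pose from where the row before left it, along the tool's axes as they then stand; what a row does not reach is not made up. A row lasts 1/12 s, in which the tool goes at most 41.7 mm and 7.16 degrees, less where a joint would pass 70% of its speed; a pose out of reach is approached as far as the arm can. A call with a number of a shift or a turn outside -1 to 1 is refused whole. A call with a gripper value outside its range is refused whole. The fingers move at their own pace and stop on an object; "newtons" is the grip in N (left out, the last holds). Time passes only in rows, so rows that do not move let the fingers close, or fill a call up. It gives the time, the measured TCP pose, the force, the opening and the grip force at its end, in the units of the state.
- monitor.get_obs(): the state, without advancing time (a new reading comes with each control period).
- camera(name): name is "scene" or "side" or "wrist"; returns the picture (400x640x3 uint8, red, green, blue); there is no depth.
- get_calibration(name): a dict with "fx", "fy", "cx", "cy" (pixels), "D" ([k1, k2, p1, p2, k3] as OpenCV has them; the pictures are not rectified), "view" (4x4, takes a point from world to camera coordinates). Camera axes: x right, y down, z forward; pixel columns grow to the right and rows downward; lengths in m; the calibration is good to about 2 mm. A picture is of the moment at which its call begins: read the wrist's pose just before it. get_calibration takes no time and is no camera call; for the wrist camera it gives the pose at the moment of the call.
- bot.job_done(): hands the job in; it is judged then, once.
The state is a dict: "time": time; "q": joint angles; "qd": joint speeds; "joint_efforts": joint torques, N m; "ee_pos": TCP position; "tcp_rot": TCP orientation; "wrist_force": force on the tool from outside, world axes, zero at the start; "torque": the same for the moment, N m; "opening": finger opening in m; "grasp_force": force on a finger pad.
Only numpy, scipy, OpenCV 4.12 (cv2) and the standard library are available. Lean on these libraries where they do the work, as an engineer would, in place of code of your own. Each camera call takes 0.05 s, during which the arm holds its last target. There are 200 camera calls.

## Working session

There is one attempt and no reset: what is moved stays moved. The work goes in short steps, Python scripts to look and compute and a tool call to move; the robot and the scene stay as the last step left them, time stands still between calls to the robot, and variables do not carry over. Pictures are saved under pics/ and viewed, at most 18 in all, crops included, and the job is handed in when it is done.

Besides the shell and the picture viewer there is one more tool, called in YAML: its name, and indented under it one key for each argument. carry_out: Moves the arm, as the interface text tells. Shifts and turns lie within -1 to 1; 1 stands for 0.04 m of shift or 0.1 rad of turn. Its arguments: {"type":"object","properties":{"targets":{"type":"string"},"newtons":{"type":"number"}},"required":["targets"]}

```bash
mkdir -p pics; ls; python3 - <<'E'
from workcell import monitor,camera,get_calibration
import cv2
print(monitor.get_obs())
for n in("scene","side","wrist"):
    c=get_calibration(n);print(n,c)
    cv2.imwrite(f"pics/{n}0.png",camera(n)[:,:,::-1])
E
```

```text
pics
{'time': 0.0, 'q': array([-7.13911413e+01,  5.01143184e+00,  1.00320095e+01,  9.51005587e+01,
        6.14945883e-04,  8.99998193e+01]), 'qd': array([-0.01188259, -0.02179835,  0.0717316 ,  0.02529933, -0.13530735,
       -0.08096338]), 'joint_efforts': array([-1.93142077e-03, -5.20385170e+01,  4.64807796e+01,  1.62165973e-02,
       -9.02124020e-05,  5.19289145e-06]), 'ee_pos': array([ 0.17550638, -0.52123631,  0.40395784]), 'tcp_rot': array([-1.79920019e+02, -6.15197558e-04,  1.86090386e+01]), 'wrist_force': array([ 0.30473057,  1.48895952, -0.33389008]), 'torque': array([-0.00220782, -0.0183596 , -0.02607445]), 'grasp_force': 0.0, 'opening': 0.08533077404003686}
scene {'fx': 490.5376581880641, 'fy': 490.5376581880641, 'cx': 325.5290487210582, 'cy': 187.85826349464753, 'D': array([-0.0143269,  0.       ,  0.       ,  0.       ,  0.       ]), 'view': array([[-2.62814291e-01, -9.64846290e-01,  5.34482455e-04,
         2.24141488e-02],
       [-7.43204703e-01,  2.02088062e-01, -6.37814381e-01,
         4.14840269e-01],
       [ 6.15284827e-01, -1.68023964e-01, -7.70189931e-01,
  
[... 391 characters left out ...]
.35772183, -0.93303096,  0.06938574],
       [ 0.02673179,  0.93302243, -0.35882386,  0.98188687],
       [ 0.        ,  0.        ,  0.        ,  1.        ]])}
wrist {'fx': 330.28857437856533, 'fy': 330.28857437856533, 'cx': 324.8751385261305, 'cy': 203.17414479464114, 'D': array([-0.02178568,  0.        ,  0.        ,  0.        ,  0.        ]), 'view': array([[ 3.18963516e-01, -9.47766923e-01, -3.68056299e-04,
        -5.48591841e-01],
       [-9.11919048e-01, -3.07004943e-01,  2.72307940e-01,
        -3.41615720e-02],
       [-2.58197454e-01, -8.65206604e-02, -9.62210086e-01,
         3.79114921e-01],
       [ 0.00000000e+00,  0.00000000e+00,  0.00000000e+00,
         1.00000000e+00]])}
```

View pics/scene0.png

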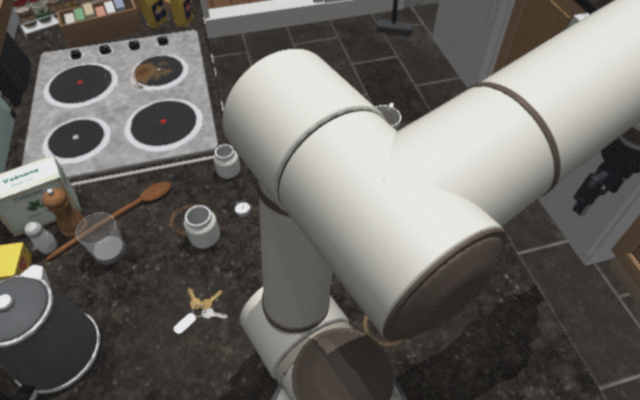

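View pics/side0.png

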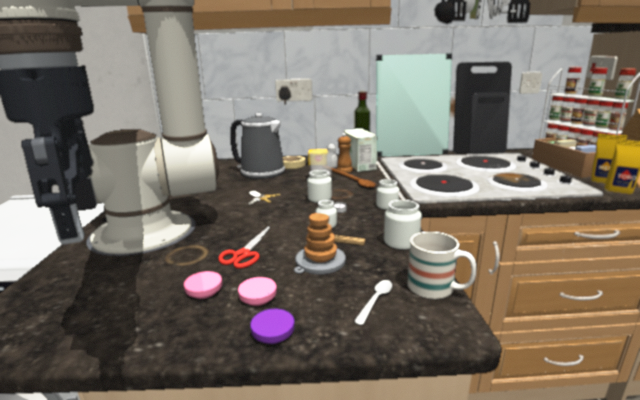

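The side view shows the stack at about (320,240) on the mat. The jars are near (319,187), (388,195), (327,213) and (402,223). Next I'll take an enlarged crop.

```bash
python3 - <<'E'
import cv2
a=cv2.imread("pics/side0.png")[160:280,280:440]
cv2.imwrite("pics/c1.png",cv2.resize(a,None,fx=5,fy=5,interpolation=cv2.INTER_CUBIC))
E
```

```text
(no output)
```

View pics/c1.png

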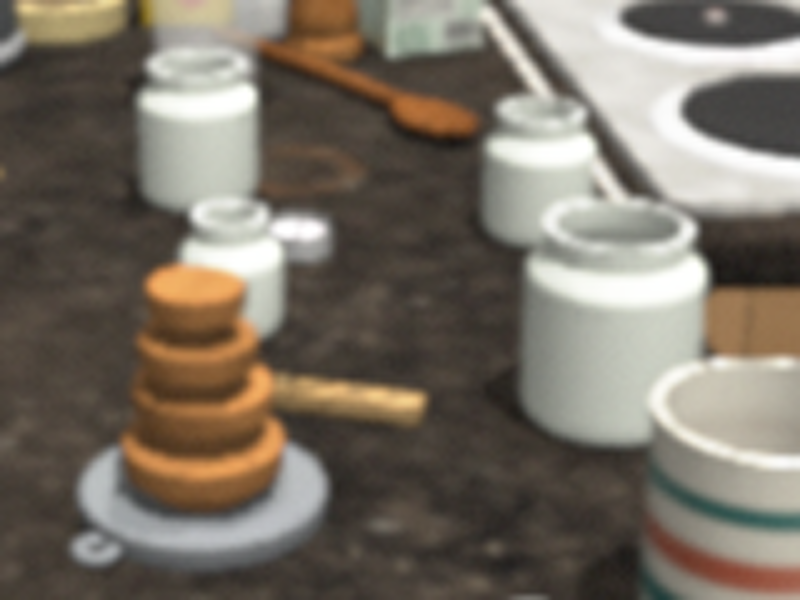

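```bash
cat > h.py <<'E'
import numpy as np,cv2
from workcell import monitor,camera,get_calibration
def back(n,uv,z,c=None):
    c=c or get_calibration(n)
    K=np.array([[c['fx'],0,c['cx']],[0,c['fy'],c['cy']],[0,0,1]])
    p=cv2.undistortPoints(np.array([[uv]],float),K,c['D'])[0,0]
    V=c['view'];R=V[:3,:3];o=-R.T@V[:3,3];d=R.T@np.array([p[0],p[1],1])
    t=(z-o[2])/d[2];return o+t*d,t
def proj(n,P,c=None):
    c=c or get_calibration(n)
    K=np.array([[c['fx'],0,c['cx']],[0,c['fy'],c['cy']],[0,0,1]])
    V=c['view'];r,_=cv2.Rodrigues(V[:3,:3])
    return cv2.projectPoints(np.array(P,float),r,V[:3,3],K,c['D'])[0].reshape(-1,2)
E
python3 - <<'E'
from h import *
for n,uv,w in(('A',(319.8,173.2),108/5),('B',(388.2,182.4),94/5),('C',(326,203.2),16),('D',(403.8,206.2),154/5)):
  for z in(.062,.072,.082,.092):
    p,t=back('side',uv,z); print(n,z,p.round(3),'neck',round(w*t/388,4))
for uv,z,w in(((319,217),.104,20),((320.8,258),.012,50.4)):
    p,t=back('side',uv,z);print(p.round(3),w*t/388)
E
```

```text
A 0.062 [0.466 0.245 0.062] neck 0.0669
A 0.072 [0.464 0.212 0.072] neck 0.0649
A 0.082 [0.463 0.178 0.082] neck 0.063
A 0.092 [0.462 0.145 0.092] neck 0.061
B 0.062 [0.654 0.13  0.062] neck 0.0532
B 0.072 [0.648 0.1   0.072] neck 0.0517
B 0.082 [0.641 0.069 0.082] neck 0.0501
B 0.092 [0.634 0.039 0.092] neck 0.0486
C 0.062 [ 0.469 -0.015  0.062] neck 0.0395
C 0.072 [ 0.467 -0.041  0.072] neck 0.0384
C 0.082 [ 0.466 -0.067  0.082] neck 0.0372
C 0.092 [ 0.464 -0.093  0.092] neck 0.0361
D 0.062 [ 0.652 -0.055  0.062] neck 0.0735
D 0.072 [ 0.646 -0.08   0.072] neck 0.0713
D 0.082 [ 0.639 -0.105  0.082] neck 0.0692
D 0.092 [ 0.632 -0.13   0.092] neck 0.0671
[ 0.444 -0.199  0.104] 0.03971734476391498
[ 0.446 -0.2    0.012] 0.10430894645854742
```

Identified from the side view: xs at about (.47,-.015), l at (.63,-.13), s at (.65,.10), m at (.46,.18), and the stack at (.445,-.20). I'll move above the middle with yaw 0 so the wrist camera can see all of them.

carry_out:
  targets: "0 0 0 0 0 0.81 1;0 0 0 0 0 0.81 1;0 0 0 0 0 0.81 1;0 0 0 0 0 0.81 1;0.5 -0.7 0 0 0 0 1;0.5 -0.7 0 0 0 0 1;0.5 -0.7 0 0 0 0 1;0.5 -0.7 0 0 0 0 1"
  newtons: 30

```text
time: 0.82
ee_pos: [0.2558, -0.408, 0.4043]
tcp_rot: [-180.0, 0.0, -0.0]
wrist_force: [0.6, 0.0, 0.1]
opening: 0.0853
grasp_force: 0.0
```

carry_out:
  targets: "0.7 -0.9 0 0 0 0 1;0.7 -0.9 0 0 0 0 1;0.7 -0.9 0 0 0 0 1;0.7 -0.9 0 0 0 0 1;0.7 -0.9 0 0 0 0 1;0.7 -0.9 0 0 0 0 1;0.7 -0.9 0 0 0 0 1;0.7 -0.9 0 0 0 0 1"

```text
time: 1.48
ee_pos: [0.4606, -0.1439, 0.4047]
tcp_rot: [180.0, -0.0, 0.0]
wrist_force: [0.1, -1.3, 0.5]
opening: 0.0853
grasp_force: 0.0
```

carry_out:
  targets: "0.25 -0.8 0 0 0 0 1;0.25 -0.7 0 0 0 0 1;0 0 0 0 0 0 1;0 0 0 0 0 0 1;0 0 0 0 0 0 1;0 0 0 0 0 0 1;0 0 0 0 0 0 1;0 0 0 0 0 0 1"

```text
time: 2.15
ee_pos: [0.4795, -0.0868, 0.4048]
tcp_rot: [180.0, -0.0, -0.0]
wrist_force: [-0.2, -0.1, 0.0]
opening: 0.0852
grasp_force: 0.0
```

```bash
python3 - <<'E'
from h import *
import pickle
o=monitor.get_obs();c=get_calibration('wrist');im=camera('wrist')
pickle.dump((o,c,im),open('w1.pkl','wb'))
V=c['view'];print('cam',-V[:3,:3].T@V[:3,3],o['ee_pos'],o['tcp_rot'],o['time'])
for P in([.445,-.199,.104],[.469,-.015,.062],[.632,-.13,.092],[.648,.1,.072],[.463,.178,.082]):print(proj('wrist',[P],c))
cv2.imwrite('pics/w1.png',im[:,:,::-1])
E
```

```text
cam [ 0.54936187 -0.0853094   0.37460886] [ 0.4795281  -0.08677921  0.40476987] [ 1.79993707e+02 -8.87301717e-03 -4.61625704e-02] 2.15
[[454.30660916 233.60193238]]
[[252.82074368 195.40596323]]
[[383.10126947  -1.98818972]]
[[ 97.64951186 -13.47644846]]
[[ 44.18436875 207.26881443]]
```

View pics/w1.png

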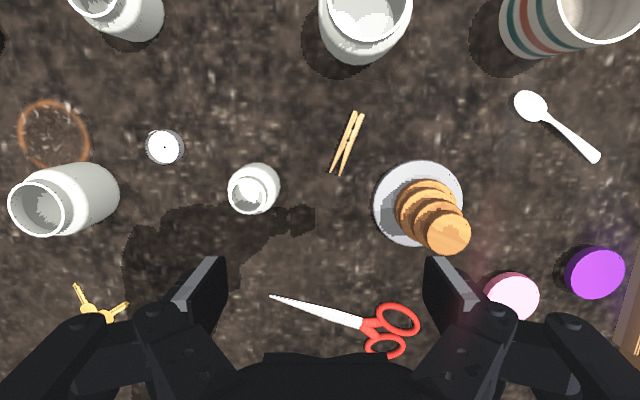

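This wrist view shows the stack top near (448,234), the xs jar rim near (248,194) and the m rim near (37,208). The l and s rims are cut off at the top edge, so I'll shift forward for one more frame and then fit circles.

carry_out:
  targets: "0.7 -0.3 0 0 0 0 1;0.7 -0.3 0 0 0 0 1;0.6 -0.4 0 0 0 0 1;0.5 -0.3 0 0 0 0 1;0 0 0 0 0 0 1;0 0 0 0 0 0 1;0 0 0 0 0 0 1;0 0 0 0 0 0 1"

```text
time: 2.87
ee_pos: [0.5791, -0.0345, 0.405]
tcp_rot: [180.0, -0.0, -0.0]
wrist_force: [-0.4, -0.3, 0.5]
opening: 0.085
grasp_force: 0.0
```

```bash
cat > fit.py <<'E'
from h import *
from scipy.optimize import minimize
def fit(im,c,xy,z,rads,rng=.012):
    g=cv2.GaussianBlur(cv2.cvtColor(im,cv2.COLOR_RGB2GRAY),(0,0),1.0).astype(np.float32)
    gx=cv2.Sobel(g,cv2.CV_32F,1,0);gy=cv2.Sobel(g,cv2.CV_32F,0,1)
    a=np.linspace(0,2*np.pi,120,endpoint=False)
    def f(p):
        s=0
        for r in rads:
            P=np.c_[p[0]+r*np.cos(a),p[1]+r*np.sin(a),0*a+z]
            q=proj('wrist',P,c);n=np.roll(q,-1,0)-np.roll(q,1,0);n=np.c_[n[:,1],-n[:,0]]/np.linalg.norm(n,axis=1)[:,None]
            m=q.astype(np.float32)
            v=cv2.remap(gx,m[:,0:1],m[:,1:2],1)[:,0]*n[:,0]+cv2.remap(gy,m[:,0:1],m[:,1:2],1)[:,0]*n[:,1]
            s+=np.minimum(np.abs(v),150).mean()
        return -s
    G=np.arange(-rng,rng+1e-9,.002)
    b=min((f((xy[0]+i,xy[1]+j)),xy[0]+i,xy[1]+j) for i in G for j in G)
    r=minimize(f,b[1:],method='Nelder-Mead',options=dict(initial_simplex=[b[1:],(b[1]+.0015,b[2]),(b[1],b[2]+.0015)]))
    return r.x,-r.fun
J={'xs':((.469,-.015),.062,(.0185,.0155)),'l':((.632,-.13),.092,(.032,.029)),'s':((.648,.1),.072,(.023,.02)),'m':((.463,.178),.082,(.0275,.0245))}
LID={'xs':((.445,-.199),.104,(.02,)),'s':((.445,-.199),.081,(.0245,)),'m':((.445,-.199),.058,(.029,)),'l':((.445,-.199),.035,(.0335,))}
E
python3 - <<'E'
from fit import *
import pickle
A=pickle.load(open('w1.pkl','rb'))
o=monitor.get_obs();c=get_calibration('wrist');im=camera('wrist');B=(o,c,im);pickle.dump(B,open('w2.pkl','wb'))
print(o['ee_pos'])
ov=im.copy()
for k,(o,c,im) in(('w1',A),('w2',B)):
    for d,T in(('jar',J),('lid',LID)):
        for n,(xy,z,r) in T.items():
            x,s=fit(im,c,xy,z,r)
            uv=proj('wrist',[[*x,z]],c)[0];print(k,d,n,x.round(4),round(s,1),uv.round())
            if k=='w2':
                a=np.linspace(0,6.28,60)
                cv2.polylines(ov,[np.int32(proj('wrist',np.c_[x[0]+r[0]*np.cos(a),x[1]+r[0]*np.sin(a),0*a+z],c)*8)],True,(255,0,0),1,cv2.LINE_AA,3)
cv2.imwrite('pics/w2.png',ov[:,:,::-1])
E
```

```text
[ 0.57913306 -0.03448262  0.4050346 ]
w1 jar xs [ 0.4682 -0.0086] 212.2 [246. 196.]
w1 jar l [ 0.6227 -0.1202] 116.4 [370.  11.]
w1 jar s [0.6483 0.1068] 104.2 [ 89. -14.]
w1 jar m [0.4611 0.1871] 291.2 [ 35. 209.]
w1 lid xs [ 0.4441 -0.1937] 146.7 [448. 235.]
w1 lid s [ 0.4367 -0.1985] 106.6 [444. 233.]
w1 lid m [ 0.4451 -0.1893] 82.6 [428. 217.]
w1 lid l [ 0.4382 -0.2013] 82.0 [432. 216.]
w2 jar xs [ 0.4683 -0.0092] 260.4 [302. 287.]
w2 jar l [ 0.6341 -0.1177] 225.0 [426. 129.]
w2 jar s [0.6478 0.1063] 249.7 [168. 112.]
w2 jar m [0.4633 0.1873] 227.4 [108. 301.]
w2 lid xs [ 0.4581 -0.1864] 41.9 [486. 318.]
w2 lid s [ 0.4408 -0.2024] 35.7 [488. 319.]
w2 lid m [ 0.4556 -0.2103] 32.2 [487. 295.]
w2 lid l [ 0.4613 -0.1976] 58.8 [468. 280.]
```

View pics/w2.png

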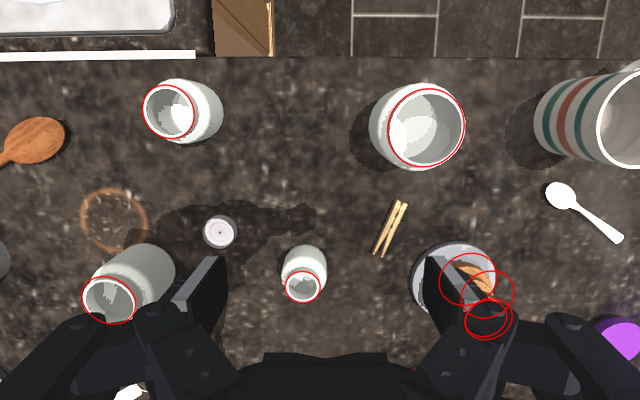

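The xs, s and m jars are fitted consistently in both frames. The l fit hit its search bound, so I'll redo that one. Next I'll move above the stack.

carry_out:
  targets: "-0.48 0.57 0.1 0 0 0 1;-0.48 0.57 0.2 0 0 0 1;-0.48 0.57 0.3 0 0 0 1;-0.48 0.57 0.3 0 0 0 1;-0.48 0.57 0.3 0 0 0 1;-0.48 0.57 0.3 0 0 0 1;-0.48 0.58 0.25 0 0 0 1;0 0 0 0 0 0 1"

```text
time: 3.58
ee_pos: [0.442, -0.1966, 0.3334]
tcp_rot: [180.0, 0.1, -0.2]
wrist_force: [0.0, 0.1, 0.3]
opening: 0.0857
grasp_force: 0.0
```

```bash
python3 - <<'E'
from fit import *
import pickle
o,c,im=pickle.load(open('w2.pkl','rb'))
for r in((.032,.029),(.032,),(.029,)): print('l',fit(im,c,(.634,-.122),.092,r))
o=monitor.get_obs();c=get_calibration('wrist');im=camera('wrist');pickle.dump((o,c,im),open('w3.pkl','wb'))
print(o['ee_pos'],o['time'],o['qd'].round(2))
ov=im.copy()
for n,(xy,z,r) in LID.items():
    x,s=fit(im,c,(.444,-.194),z,r,.008);print(n,x.round(4),s)
    a=np.linspace(0,6.28,60)
    cv2.polylines(ov,[np.int32(proj('wrist',np.c_[x[0]+r[0]*np.cos(a),x[1]+r[0]*np.sin(a),0*a+z],c)*8)],True,(255,0,0),1,cv2.LINE_AA,3)
cv2.imwrite('pics/w3.png',ov[:,:,::-1])
E
```

```text
l (array([ 0.63409954, -0.11774706]), np.float64(224.966365307963))
l (array([ 0.63326979, -0.12016599]), np.float64(128.7606690465084))
l (array([ 0.63384965, -0.11711517]), np.float64(129.2480835196279))
[ 0.44199073 -0.19656188  0.3333748 ] 3.5833 [3.69 1.19 3.51 0.88 1.35 5.21]
xs [ 0.445  -0.1949] 107.89316058626795
s [ 0.4464 -0.1901] 92.6250417542082
m [ 0.4376 -0.1912] 95.76145853543363
l [ 0.4395 -0.1844] 108.43146983385513
```

View pics/w3.png

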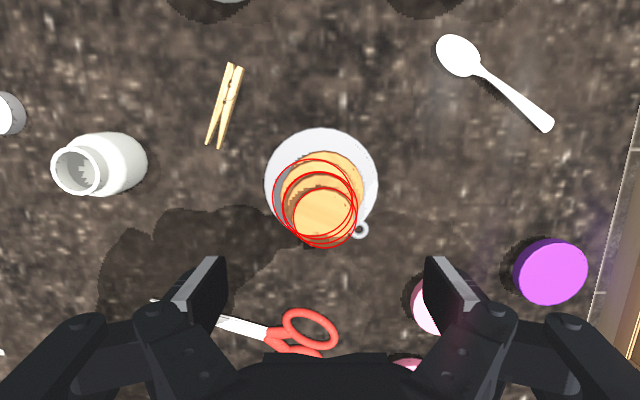

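The xs lid fit is good at (.445,-.195) and matches the current commanded position. I'll descend and grip it.

carry_out:
  targets: "0 0 0 0 0 0 0.4;0 0 0.4 0 0 0 0.4;0 0 0.5 0 0 0 0.4;0 0 0.5 0 0 0 0.4;0 0 0.4 0 0 0 0.4;0 0 0.21 0 0 0 0.4;0 0 0 0 0 0 0.4;0 0 0 0 0 0 0.4"

```text
time: 4.3
ee_pos: [0.4459, -0.1935, 0.255]
tcp_rot: [180.0, -0.0, 0.1]
wrist_force: [0.9, 0.8, 0.4]
opening: 0.0598
grasp_force: 0.0
```

```bash
python3 - <<'E'
from fit import *
o=monitor.get_obs();print(o['ee_pos'],o['opening'],o['wrist_force'])
c=get_calibration('wrist');im=camera('wrist')
print(fit(im,c,(.445,-.195),.104,(.02,),.008))
cv2.imwrite('pics/w4.png',im[:,:,::-1])
E
```

```text
[ 0.44587307 -0.19354264  0.25495253] 0.059822584440791464 [0.87811617 0.84402139 0.35208641]
(array([ 0.44364415, -0.19416733]), np.float64(64.33673542052726))
```

View pics/w4.png

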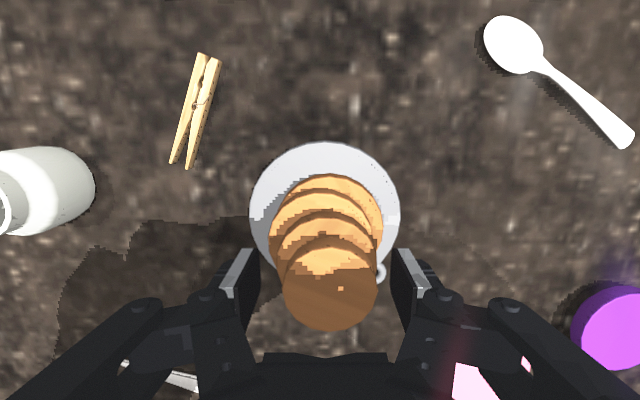

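The open fingers straddle the top lid: pads at columns 252 and 400, lid 282–377. It's centred within about 2 mm, so I'll close.

carry_out:
  targets: "0 0 0 0 0 0 0;0 0 0 0 0 0 -0.1;0 0 0 0 0 0 -0.2;0 0 0 0 0 0 -0.3;0 0 0 0 0 0 -0.4;0 0 0 0 0 0 -0.4;0 0 0 0 0 0 -0.4;0 0 0 0 0 0 -0.4"
  newtons: 30

```text
time: 5.02
ee_pos: [0.4458, -0.194, 0.2557]
tcp_rot: [180.0, -0.1, 0.0]
wrist_force: [0.1, 1.1, 6.2]
opening: 0.0384
grasp_force: 29.8
```

carry_out:
  targets: "0 0 -0.1 0 0 0 -0.4;0 0 -0.2 0 0 0 -0.4;0 0 -0.3 0 0 0 -0.4;0 0 -0.4 0 0 0 -0.4;0 0 -0.4 0 0 0 -0.4;0 0 -0.3 0 0 0 -0.4;0 0 0 0 0 0 -0.4;0 0 0 0 0 0 -0.4"

```text
time: 5.68
ee_pos: [0.4457, -0.194, 0.323]
tcp_rot: [180.0, -0.1, 0.0]
wrist_force: [-0.2, 0.4, -0.7]
opening: 0.0386
grasp_force: 30.2
```

```bash
python3 - <<'E'
from fit import *
o=monitor.get_obs();p=o['ee_pos'];print(p,o['opening'])
c=get_calibration('wrist');im=camera('wrist')
for z in(.172,.168,.176):print(z,fit(im,c,(p[0],p[1]),z,(.02,),.008))
z=.081
print(fit(im,c,(.445,-.195),z,(.0245,),.008))
cv2.imwrite('pics/w5.png',im[:,:,::-1])
E
```

```text
[ 0.44567804 -0.19402139  0.32302452] 0.03864872283460357
0.172 (array([ 0.44364436, -0.19268164]), np.float64(90.51925932309908))
0.168 (array([ 0.44217918, -0.19260594]), np.float64(111.11195137830346))
0.176 (array([ 0.44513939, -0.19346598]), np.float64(73.12793839414148))
(array([ 0.44738895, -0.19090083]), np.float64(87.15127654570519))
```

View pics/w5.png

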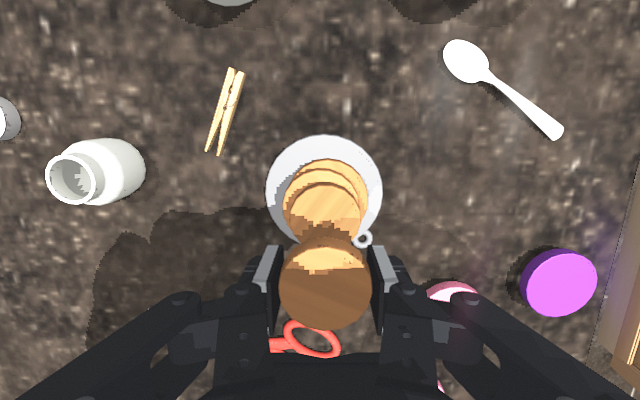

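The xs lid is held, with opening 38.6 mm. Moving to above jar_xs.

carry_out:
  targets: "0 -0.3 0 0 0 0 -0.4;0.1 -0.7 0 0 0 0 -0.4;0.1 -0.9 0 0 0 0 -0.4;0.1 -0.9 0.1 0 0 0 -0.4;0.12 -0.9 0.3 0 0 0 -0.4;0.1 -0.6 0.3 0 0 0 -0.4;0.1 -0.3 0.2 0 0 0 -0.4;0 0 0 0 0 0 -0.4"

```text
time: 6.4
ee_pos: [0.4696, -0.0072, 0.2836]
tcp_rot: [-180.0, 0.2, 0.2]
wrist_force: [-0.9, 0.1, -0.6]
opening: 0.0383
grasp_force: 30.2
```

carry_out:
  targets: "0 0 0 0 0 0 -0.4;0 0 0 0 0 0 -0.4;0 0 0 0 0 0 -0.4;0 0 0 0 0 0 -0.4;0 0 0 0 0 0 -0.4;0 0 0 0 0 0 -0.4;0 0 0 0 0 0 -0.4;0 0 0 0 0 0 -0.4"

```text
time: 7.07
ee_pos: [0.4702, -0.0101, 0.2864]
tcp_rot: [-180.0, -0.0, 0.0]
wrist_force: [-0.1, -0.0, -0.4]
opening: 0.0386
grasp_force: 30.2
```

```bash
cat > m.py <<'E'
from fit import *
import sys
# jar name, lid radius, held-lid top offset below TCP, est.
def meas(n,r,off,tag):
    o=monitor.get_obs();p=o['ee_pos'];c=get_calibration('wrist');im=camera('wrist')
    (xy,z,rr)=J[n]
    l,sl=fit(im,c,(p[0]-.002,p[1]),p[2]-off,(r,),.006)
    print(p.round(4),o['opening'],'lid',l.round(4),round(sl),'off',(l-p[:2]).round(4))
    ov=im.copy();a=np.linspace(0,6.28,60)
    def dr(x,z,r):cv2.polylines(ov,[np.int32(proj('wrist',np.c_[x[0]+r*np.cos(a),x[1]+r*np.sin(a),0*a+z],c)*8)],True,(255,0,0),1,cv2.LINE_AA,3)
    dr(l,p[2]-off,r)
    for R in [rr,*[(q,) for q in rr]]:
        j,s=fit(im,c,xy,z,R,.008);print('jar',j.round(4),round(s),'err jar-lid',(j-l).round(4))
        if R is rr: dr(j,z,rr[0])
    cv2.imwrite(f'pics/{tag}.png',ov[:,:,::-1])
E
sed -i "s/(.469,-.015)/(.4683,-.009)/;s/(.632,-.13)/(.634,-.118)/;s/(.648,.1)/(.648,.1065)/;s/(.463,.178)/(.462,.187)/" fit.py
python3 -c "
from m import *
meas('xs',.02,.151,'p1')"
```

```text
[ 0.4702 -0.0101  0.2864] 0.038573944160436385 lid [ 0.4676 -0.0086] 76 off [-0.0026  0.0015]
jar [ 0.468  -0.0091] 156 err jar-lid [ 0.0004 -0.0005]
jar [ 0.4734 -0.0139] 82 err jar-lid [ 0.0058 -0.0053]
jar [ 0.4679 -0.0091] 82 err jar-lid [ 0.0003 -0.0005]
```

View pics/p1.png

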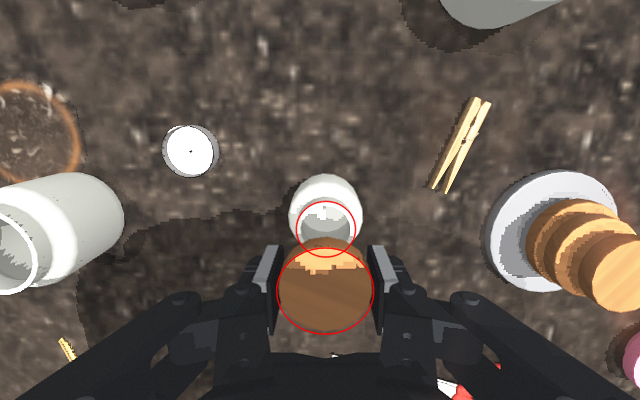

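Fits are good: the lid is aligned to the jar within 0.6 mm. Lowering.

carry_out:
  targets: "0 0 0.3 0 0 0 -0.4;0 0 0.4 0 0 0 -0.4;0 0 0.3 0 0 0 -0.4;0 0 0.2 0 0 0 -0.4;0 0 0.15 0 0 0 -0.4;0 0 0.1 0 0 0 -0.4;0 0 0.04 0 0 0 -0.4;0 0 0 0 0 0 -0.4"

```text
time: 7.78
ee_pos: [0.4703, -0.0098, 0.2271]
tcp_rot: [-180.0, -0.0, 0.0]
wrist_force: [-0.3, -0.1, 0.4]
opening: 0.0385
grasp_force: 30.2
```

carry_out:
  targets: "0 0 0.03 0 0 0 -0.4;0 0 0 0 0 0 -0.4;0 0 0 0 0 0 -0.08;0 0 0 0 0 0 0.1;0 0 0 0 0 0 0.2;0 0 0 0 0 0 0.2;0 0 0 0 0 0 0.2;0 0 0 0 0 0 0.2"

```text
time: 8.45
ee_pos: [0.4701, -0.0099, 0.2254]
tcp_rot: [180.0, 0.0, 0.0]
wrist_force: [1.1, -0.8, 0.1]
opening: 0.0508
grasp_force: 0.0
```

carry_out:
  targets: "0 0 -0.2 0 0 0 0.2;0 0 -0.4 0 0 0 0.2;0 0 -0.7 0 0 0 0.2;0 0 -0.7 0 0 0 0.2;0 0 -0.5 0 0 0 0.2;0 0 0 0 0 0 0.3;0 0 0 0 0 0 0.4;0 0 0 0 0 0 0.4"

```text
time: 9.12
ee_pos: [0.4701, -0.0099, 0.3252]
tcp_rot: [-180.0, 0.0, 0.0]
wrist_force: [-1.0, 0.7, -1.0]
opening: 0.06
grasp_force: 0.0
```

```bash
python3 -c "
from fit import *
o=monitor.get_obs();print(o['ee_pos'])
c=get_calibration('wrist');im=camera('wrist')
for z in(.075,.08,.085):print(z,fit(im,c,(.468,-.009),z,(.02,),.008))
cv2.imwrite('pics/p2.png',im[:,:,::-1])"
```

```text
[ 0.470067   -0.00988913  0.32516402]
0.075 (array([ 0.47009396, -0.00820471]), np.float64(128.37529228641966))
0.08 (array([ 0.47161981, -0.0083921 ]), np.float64(130.10907705366995))
0.085 (array([ 0.47354478, -0.00858374]), np.float64(121.83019608983498))
```

View pics/p2.png

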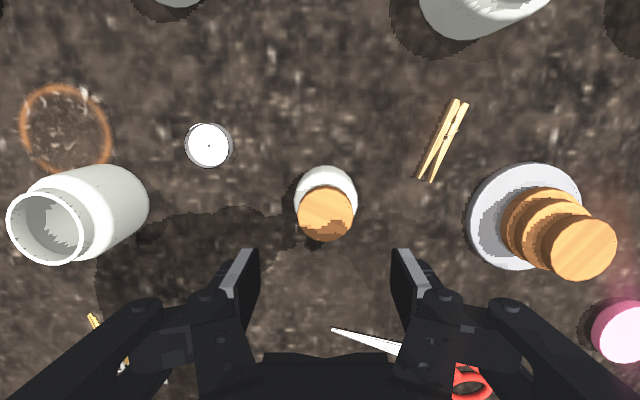

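The xs lid sits home on its jar, at image (325,213). Now lid s: I'll move back over the stack and fit it there.

carry_out:
  targets: "-0.1 0.4 -0.1 0 0 0 0.4;-0.1 0.7 0 0 0 0 0.4;-0.1 0.8 0 0 0 0 0.4;-0.1 0.8 0 0 0 0 0.4;-0.1 0.8 0 0 0 0 0.4;-0.1 0.7 0.3 0 0 0 0.4;0 0.4 0.2 0 0 0 0.4;0 0 0 0 0 0 0.4"

```text
time: 9.83
ee_pos: [0.4454, -0.1962, 0.3066]
tcp_rot: [-179.9, 0.2, -0.1]
wrist_force: [-0.0, 0.6, -0.3]
opening: 0.0601
grasp_force: 0.0
```

carry_out:
  targets: "0 0 0 0 0 0 0.5;0 0 0 0 0 0 0.6;0 0 0 0 0 0 0.6;0 0 0 0 0 0 0.6;0 0 0 0 0 0 0.6;0 0 0 0 0 0 0.6;0 0 0 0 0 0 0.6;0 0 0 0 0 0 0.6"

```text
time: 10.5
ee_pos: [0.4464, -0.1937, 0.3096]
tcp_rot: [180.0, -0.0, 0.1]
wrist_force: [-0.4, -0.2, -0.5]
opening: 0.0684
grasp_force: 0.0
```

```bash
python3 -c "
from fit import *
o=monitor.get_obs();print(o['ee_pos'],o['opening'])
c=get_calibration('wrist');im=camera('wrist')
for n in('s','m'):
  xy,z,r=LID[n]
  for d in(0,.003):print(n,fit(im,c,(.446,-.194),z+d,r,.006))
cv2.imwrite('pics/q1.png',im[:,:,::-1])"
```

```text
[ 0.44635131 -0.19373045  0.30959259] 0.06840688381113112
s (array([ 0.44446635, -0.1933714 ]), np.float64(90.92996730056693))
s (array([ 0.44569715, -0.19382919]), np.float64(86.01324317721965))
m (array([ 0.452174  , -0.19414786]), np.float64(77.40877372442614))
m (array([ 0.44639225, -0.1907797 ]), np.float64(75.23685704164181))
```

carry_out:
  targets: "0 0 0.3 0 0 0 0.6;0 0 0.5 0 0 0 0.6;0 0 0.5 0 0 0 0.6;0 0 0.4 0 0 0 0.6;0 0 0.26 0 0 0 0.6;0 0 0 0 0 0 0.5;0 0 0 0 0 0 0.35;0 0 0 0 0 0 0.2"

```text
time: 11.22
ee_pos: [0.4465, -0.194, 0.2319]
tcp_rot: [180.0, -0.1, 0.0]
wrist_force: [0.0, -0.5, 1.2]
opening: 0.0514
grasp_force: 0.0
```

carry_out:
  targets: "0 0 0 0 0 0 0.1;0 0 0 0 0 0 0;0 0 0 0 0 0 -0.1;0 0 0 0 0 0 -0.2;0 0 0 0 0 0 -0.2;0 0 0 0 0 0 -0.2;0 0 0 0 0 0 -0.2;0 0 0 0 0 0 -0.2"

```text
time: 11.88
ee_pos: [0.4467, -0.1941, 0.2323]
tcp_rot: [179.9, -0.1, 0.0]
wrist_force: [-0.8, -0.2, 5.8]
opening: 0.0475
grasp_force: 31.4
```

carry_out:
  targets: "0 0 -0.1 0 0 0 -0.2;0 0 -0.3 0 0 0 -0.2;0 0 -0.5 0 0 0 -0.2;0 0 -0.7 0 0 0 -0.2;0 0 -0.7 0 0 0 -0.2;0 0 -0.5 0 0 0 -0.2;0 0 0 0 0 0 -0.2;0 0 0 0 0 0 -0.2"

```text
time: 12.55
ee_pos: [0.4465, -0.194, 0.3448]
tcp_rot: [179.9, -0.1, 0.0]
wrist_force: [-0.4, -0.1, 0.3]
opening: 0.0481
grasp_force: 31.1
```

```bash
python3 -c "
from fit import *
o=monitor.get_obs();p=o['ee_pos'];print(p,o['opening'])
c=get_calibration('wrist');im=camera('wrist')
print(fit(im,c,(p[0]-.002,p[1]),p[2]-.150,(.0245,),.006)[0]-p[:2])
xy,z,r=LID['m']
print(fit(im,c,(.446,-.194),z,r,.006))
cv2.imwrite('pics/q2.png',im[:,:,::-1])"
```

```text
[ 0.44648841 -0.19397593  0.34476611] 0.04806787673067001
[-0.00256308  0.00124496]
(array([ 0.44430011, -0.1894368 ]), np.float64(90.44898396173592))
```

Lid s is held. Moving to jar_s.

carry_out:
  targets: "0.2 -0.3 0 0 0 0 -0.2;0.4 -0.6 0 0 0 0 -0.2;0.5 -0.7 0 0 0 0 -0.2;0.5 -0.75 0 0 0 0 -0.2;0.5 -0.75 0 0 0 0 -0.2;0.5 -0.75 0 0 0 0 -0.2;0.5 -0.75 0 0 0 0 -0.2;0.5 -0.75 0 0 0 0 -0.2"

```text
time: 13.27
ee_pos: [0.5907, 0.0125, 0.3416]
tcp_rot: [-179.6, 0.1, 1.1]
wrist_force: [0.6, -0.6, -0.2]
opening: 0.0474
grasp_force: 31.1
```

carry_out:
  targets: "0.5 -0.7 0.2 0 0 0 -0.2;0.5 -0.7 0.2 0 0 0 -0.2;0.3 -0.5 0.3 0 0 0 -0.2;0.2 -0.23 0.3 0 0 0 -0.2;0 0 0.2 0 0 0 -0.2;0 0 0 0 0 0 -0.2;0 0 0 0 0 0 -0.2;0 0 0 0 0 0 -0.2"

```text
time: 13.93
ee_pos: [0.6488, 0.0559, 0.2972]
tcp_rot: [-178.0, -0.0, 4.6]
wrist_force: [0.6, 0.7, 1.5]
opening: 0.048
grasp_force: 31.1
```

```bash
python3 -c "
from m import *
meas('s',.0245,.1505,'p3')"
```

```text
[0.6488 0.0559 0.2972] 0.04798556383113994 lid [0.646  0.0619] 81 off [-0.0028  0.006 ]
jar [0.6474 0.1065] 225 err jar-lid [0.0014 0.0446]
jar [0.6484 0.1073] 127 err jar-lid [0.0024 0.0454]
jar [0.6481 0.1064] 96 err jar-lid [0.002  0.0445]
```

```bash
python3 -c "
from h import *
o=monitor.get_obs()
for k in o:print(k,np.round(o[k],3))
cv2.imwrite('pics/s3.png',camera('side')[:,:,::-1])"
```

```text
time 13.983
q [  4.59   18.18   13.575  85.339   1.979 179.966]
qd [ 0.103 -0.012  0.461 -0.088  0.05  -0.023]
joint_efforts [ 1.7600e-01 -6.6092e+01  4.6598e+01 -5.0000e-03  1.1600e-01  0.0000e+00]
ee_pos [0.649 0.056 0.298]
tcp_rot [-1.78021e+02 -5.70000e-02  4.62400e+00]
wrist_force [-0.136 -0.454 -0.664]
torque [-0.056  0.023 -0.023]
grasp_force 31.068
opening 0.048
```

View pics/s3.png

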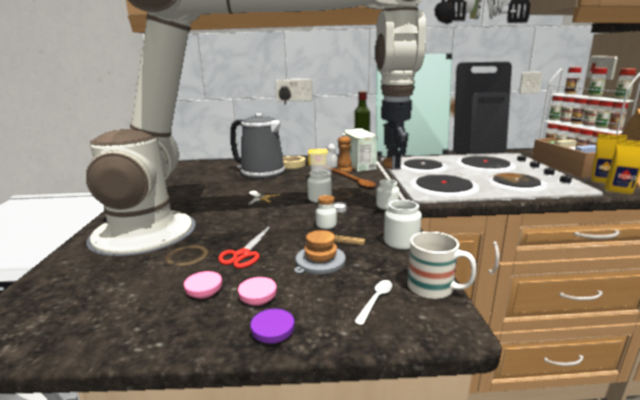

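The last joint is at its limit: q6 = q1+180−yaw, so yaw must be greater than q1. I'll turn to yaw of about +25°.

carry_out:
  targets: "0 0 0 0 0 -0.6 -0.2;0 0 0 0 0 -0.7 -0.2;0 0 0 0 0 -0.7 -0.2;0 0 0 0 0 -0.8 -0.2;0 0 0 0 0 -0.8 -0.2;0 0 0 0 0 -0.8 -0.2;0 0 0 0 0 0 -0.2;0 0 0 0 0 0 -0.2"

```text
time: 14.7
ee_pos: [0.6492, 0.0564, 0.2973]
tcp_rot: [-178.2, -0.9, 29.7]
wrist_force: [-0.2, -0.4, -0.8]
opening: 0.0477
grasp_force: 31.1
```

```bash
cat >> m.py <<'E'
def to(d,dz=0,yaw=None):
    o=monitor.get_obs();R=cv2.Rodrigues(np.eye(3))[0]
    from scipy.spatial.transform import Rotation as Ro
    R=Ro.from_euler('xyz',o['tcp_rot'],degrees=True).as_matrix()
    print('units',(R.T@np.array([*d,dz])/.04).round(2))
E
python3 -c "
from m import *
o=monitor.get_obs();p=o['ee_pos'];print(p,o['tcp_rot'],o['q'][-1])
to(np.array([.6506,.1053])-p[:2])"
```

```text
[0.64924889 0.05637797 0.2972626 ] [-178.22307293   -0.88558105   29.71065008] 154.8995114375019
units [ 0.64 -1.04  0.04]
```

```bash
cat >> m.py <<'E'
def lvl(yaw):
    from scipy.spatial.transform import Rotation as Ro
    R=Ro.from_euler('xyz',monitor.get_obs()['tcp_rot'],degrees=True);T=Ro.from_euler('xyz',[180,0,yaw],degrees=True)
    print('turn',((R.inv()*T).as_rotvec()/.1).round(3))
E
python3 -c "
from m import *
lvl(30)"
```

```text
turn [-0.31  -0.155 -0.048]
```

carry_out:
  targets: "0 0 0 -0.31 -0.155 -0.05 -0.2;0.15 -0.24 0 0 0 0 -0.2;0.2 -0.3 0 0 0 0 -0.2;0.2 -0.3 0 0 0 0 -0.2;0.09 -0.2 0 0 0 0 -0.2;0 0 0 0 0 0 -0.2;0 0 0 0 0 0 -0.2;0 0 0 0 0 0 -0.2"

```text
time: 15.37
ee_pos: [0.6505, 0.1057, 0.2964]
tcp_rot: [-180.0, 0.1, 30.2]
wrist_force: [-0.2, 0.1, -0.9]
opening: 0.0475
grasp_force: 31.1
```

```bash
python3 -c "
from m import *
print(monitor.get_obs()['tcp_rot'])
meas('s',.0245,.1505,'p3')"
```

```text
[-1.79971995e+02  6.11241346e-02  3.01956425e+01]
[0.6505 0.1057 0.2964] 0.047478127001263096 lid [0.6485 0.1063] 91 off [-0.0021  0.0006]
jar [0.6501 0.1081] 156 err jar-lid [0.0016 0.0018]
jar [0.6543 0.1146] 77 err jar-lid [0.0058 0.0084]
jar [0.6535 0.1088] 92 err jar-lid [0.005  0.0026]
```

View pics/p3.png

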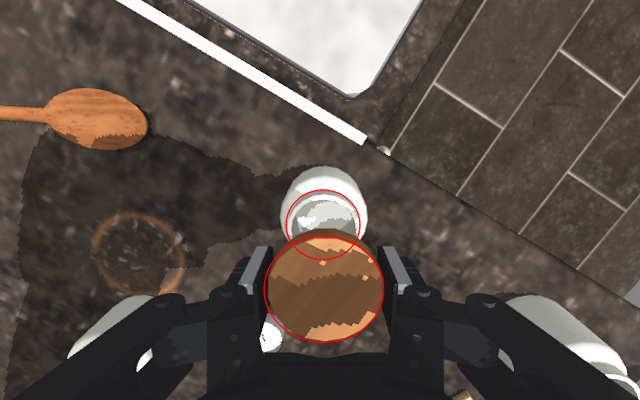

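The s lid and jar are concentric within about 1–2 mm; the jar's rim at (322,225) is partly hidden. Lowering.

carry_out:
  targets: "0.02 -0.02 0.3 0 0 0 -0.2;0 0 0.4 0 0 0 -0.2;0 0 0.3 0 0 0 -0.2;0 0 0.2 0 0 0 -0.2;0 0 0.15 0 0 0 -0.2;0 0 0.1 0 0 0 -0.2;0 0 0.04 0 0 0 -0.2;0 0 0 0 0 0 -0.2"

```text
time: 16.08
ee_pos: [0.6509, 0.1066, 0.237]
tcp_rot: [-180.0, 0.0, 30.2]
wrist_force: [0.1, -0.7, -0.6]
opening: 0.0479
grasp_force: 31.1
```

carry_out:
  targets: "0 0 0.04 0 0 0 -0.2;0 0 0 0 0 0 -0.2;0 0 0 0 0 0 0.15;0 0 0 0 0 0 0.3;0 0 0 0 0 0 0.4;0 0 0 0 0 0 0.4;0 0 0 0 0 0 0.4;0 0 0 0 0 0 0.4"

```text
time: 16.75
ee_pos: [0.6508, 0.1066, 0.2352]
tcp_rot: [-180.0, 0.1, 30.2]
wrist_force: [0.6, 0.3, 1.2]
opening: 0.0596
grasp_force: 0.0
```

carry_out:
  targets: "0 0 -0.2 0 0 0 0.4;0 0 -0.4 0 0 0 0.4;0 0 -0.6 0 0 0 0.4;0 0 -0.7 0 0 0 0.4;0 0 -0.5 0 0 0 0.6;0 0 0 0 0 0 0.7;0 0 0 0 0 0 0.7;0 0 0 0 0 0 0.7"

```text
time: 17.42
ee_pos: [0.6509, 0.1066, 0.3309]
tcp_rot: [-180.0, 0.1, 30.2]
wrist_force: [-0.6, 0.1, -1.0]
opening: 0.0725
grasp_force: 0.0
```

```bash
python3 -c "
from m import *
o=monitor.get_obs();p=o['ee_pos'];print(p)
c=get_calibration('wrist');im=camera('wrist')
for z in(.085,.09,.095):print(z,fit(im,c,(.649,.107),z,(.0245,),.008))
import pickle
o2,c2,im2=pickle.load(open('w2.pkl','rb'))
print('mug',back('wrist',(625,115),.1,c2)[0])
to(np.array([.446,-.1935])-p[:2])"
```

```text
[0.65086378 0.10659239 0.33088578]
0.085 (array([0.65004298, 0.10692942]), np.float64(140.86131997469082))
0.09 (array([0.65088922, 0.10756578]), np.float64(134.42548939457737))
0.095 (array([0.65232894, 0.10913488]), np.float64(116.99685120501002))
mug [ 0.64634587 -0.27937261  0.1       ]
units [-8.2   3.91  0.01]
```

Lid s is seated, since the fit is best at the home height. Back to the stack, keeping yaw 30°.

carry_out:
  targets: "-0.3 0.15 0 0 0 0 0.7;-0.6 0.3 0 0 0 0 0.7;-0.75 0.35 0 0 0 0 0.7;-0.75 0.35 0 0 0 0 0.7;-0.75 0.35 0 0 0 0 0.7;-0.75 0.35 0 0 0 0 0.7;-0.75 0.35 0 0 0 0 0.7;-0.75 0.35 0 0 0 0 0.7"

```text
time: 18.13
ee_pos: [0.5141, -0.0911, 0.3301]
tcp_rot: [-179.9, 0.1, 30.2]
wrist_force: [0.3, -0.3, -0.0]
opening: 0.0726
grasp_force: 0.0
```

carry_out:
  targets: "-0.75 0.35 0.1 0 0 0 0.7;-0.75 0.35 0.1 0 0 0 0.7;-0.6 0.35 0.2 0 0 0 0.7;-0.5 0.25 0.2 0 0 0 0.7;-0.2 0.06 0.2 0 0 0 0.7;0 0 0.1 0 0 0 0.7;0 0 0 0 0 0 0.7;0 0 0 0 0 0 0.7"

```text
time: 18.8
ee_pos: [0.4463, -0.1927, 0.2951]
tcp_rot: [-179.9, 0.1, 30.2]
wrist_force: [0.1, 0.0, 0.6]
opening: 0.0726
grasp_force: 0.0
```

```bash
python3 -c "
from m import *
o=monitor.get_obs();p=o['ee_pos'];print(p,o['tcp_rot'],o['opening'],o['qd'].max())
c=get_calibration('wrist');im=camera('wrist')
for n in('m','l'):
  xy,z,r=LID[n]
  print(n,fit(im,c,(.446,-.193),z,r,.006))
to(np.array([.446,-.1935])-p[:2])"
```

```text
[ 0.44634941 -0.19272077  0.29508219] [-1.79925013e+02  6.43380215e-02  3.02174715e+01] 0.0725561128407629 0.9333995488718355
m (array([ 0.44442841, -0.18976743]), np.float64(105.2224531990437))
l (array([ 0.43834154, -0.19596339]), np.float64(94.62019468743657))
units [-0.02  0.01  0.  ]
```

carry_out:
  targets: "0.03 -0.03 0.3 0 0 0 0.7;0 0 0.5 0 0 0 0.7;0 0 0.5 0 0 0 0.7;0 0 0.5 0 0 0 0.7;0 0 0.35 0 0 0 0.7;0 0 0 0 0 0 0.7;0 0 0 0 0 0 0.6;0 0 0 0 0 0 0.5"

```text
time: 19.52
ee_pos: [0.4468, -0.1916, 0.2103]
tcp_rot: [180.0, 0.0, 30.2]
wrist_force: [0.6, 0.6, 0.3]
opening: 0.0638
grasp_force: 0.0
```

carry_out:
  targets: "0 0 0 0 0 0 0.4;0 0 0 0 0 0 0.3;0 0 0 0 0 0 0.2;0 0 0 0 0 0 0.1;0 0 0 0 0 0 0;0 0 0 0 0 0 0;0 0 0 0 0 0 0;0 0 0 0 0 0 0"

```text
time: 20.18
ee_pos: [0.4468, -0.1919, 0.2111]
tcp_rot: [179.9, -0.1, 30.2]
wrist_force: [-0.3, 1.0, 5.7]
opening: 0.0567
grasp_force: 31.8
```

carry_out:
  targets: "0 0 -0.1 0 0 0 0;0 0 -0.3 0 0 0 0;0 0 -0.5 0 0 0 0;0 0 -0.7 0 0 0 0;0 0 -0.7 0 0 0 0;0 0 -0.7 0 0 0 0;0 0 -0.4 0 0 0 0;0 0 0 0 0 0 0"

```text
time: 20.85
ee_pos: [0.4468, -0.192, 0.3506]
tcp_rot: [179.7, -0.2, 30.2]
wrist_force: [1.1, -0.1, -0.6]
opening: 0.0566
grasp_force: 32.2
```

```bash
python3 -c "
from m import *
o=monitor.get_obs();p=o['ee_pos'];print(p,o['opening'])
c=get_calibration('wrist');im=camera('wrist')
l=fit(im,c,(p[0]-.002,p[1]),p[2]-.151,(.029,),.006);print(l[0]-p[:2],l[1])
xy,z,r=LID['l']
print(fit(im,c,(.446,-.193),z,r,.008))
to(np.array([.4645,.186])-p[:2])"
```

```text
[ 0.44678571 -0.19201039  0.35056744] 0.05655330507011389
[0.00258512 0.00266808] 82.81172477932029
(array([ 0.44433895, -0.19471505]), np.float64(73.1317641941946))
units [ 5.13 -7.95 -0.02]
```

carry_out:
  targets: "0.2 -0.3 0 0 0 0 0;0.3 -0.5 0 0 0 0 0;0.4 -0.65 0 0 0 0 0;0.45 -0.7 0 0 0 0 0;0.45 -0.7 0 0 0 0 0;0.45 -0.7 0 0 0 0 0;0.45 -0.7 0 0 0 0 0;0.45 -0.7 0 0 0 0 0"

```text
time: 21.57
ee_pos: [0.4553, 0.0442, 0.3446]
tcp_rot: [-179.9, 0.1, 30.2]
wrist_force: [0.2, 0.0, -0.8]
opening: 0.0563
grasp_force: 32.2
```

carry_out:
  targets: "0.45 -0.7 0.1 0 0 0 0;0.45 -0.7 0.2 0 0 0 0;0.45 -0.65 0.2 0 0 0 0;0.35 -0.55 0.3 0 0 0 0;0.2 -0.3 0.2 0 0 0 0;0.08 -0.1 0.14 0 0 0 0;0 0 0 0 0 0 0;0 0 0 0 0 0 0"

```text
time: 22.23
ee_pos: [0.4637, 0.1858, 0.2993]
tcp_rot: [-180.0, 0.1, 30.2]
wrist_force: [0.4, -0.4, -0.6]
opening: 0.0567
grasp_force: 32.2
```

```bash
python3 -c "
from m import *
print(monitor.get_obs()['tcp_rot'],monitor.get_obs()['q'][-1])
meas('m',.029,.153,'p4')
meas('m',.029,.150,'p4')
"
```

```text
[-1.79978021e+02  1.39149019e-01  3.01928939e+01] 171.639669478741
[0.4637 0.1858 0.2993] 0.05669386798719409 lid [0.4631 0.1865] 111 off [-0.0006  0.0007]
jar [0.4606 0.1867] 115 err jar-lid [-0.0026  0.0002]
jar [0.4681 0.195 ] 57 err jar-lid [0.005  0.0085]
jar [0.4658 0.1887] 62 err jar-lid [0.0026 0.0022]
[0.4639 0.1855 0.2999] 0.056654323173361575 lid [0.4659 0.1891] 98 off [0.0019 0.0036]
jar [0.4605 0.1868] 115 err jar-lid [-0.0053 -0.0023]
jar [0.4685 0.1946] 61 err jar-lid [0.0026 0.0055]
jar [0.4656 0.1886] 61 err jar-lid [-0.0003 -0.0005]
```

View pics/p4.png

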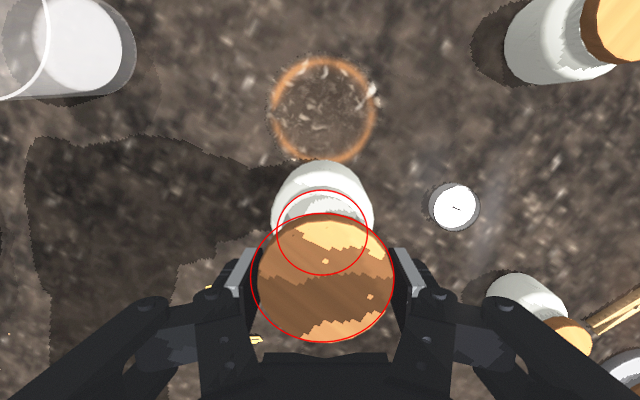

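The m lid matches the jar within about 1 mm. Lowering.

carry_out:
  targets: "-0.02 -0.02 0.3 0 0 0 0;0 0 0.35 0 0 0 0;0 0 0.25 0 0 0 0;0 0 0.15 0 0 0 0;0 0 0.1 0 0 0 0;0 0 0.06 0 0 0 0;0 0 0.04 0 0 0 0;0 0 0 0 0 0 0"

```text
time: 23.0
ee_pos: [0.4627, 0.1865, 0.25]
tcp_rot: [-180.0, 0.0, 30.2]
wrist_force: [-2.1, -0.3, 0.2]
opening: 0.0569
grasp_force: 32.3
```

carry_out:
  targets: "0 0 0.04 0 0 0 0;0 0 0 0 0 0 0;0 0 0 0 0 0 0;0 0 0 0 0 0 0;0 0 0 0 0 0 0;0 0 0 0 0 0 0;0 0 0 0 0 0 0;0 0 0 0 0 0 0"

```text
time: 23.67
ee_pos: [0.4628, 0.1865, 0.2483]
tcp_rot: [-180.0, 0.1, 30.2]
wrist_force: [-2.0, 0.0, -0.2]
opening: 0.0566
grasp_force: 32.3
```

carry_out:
  targets: "-0.02 0 0.02 0 0 0 0;0 0 0.02 0 0 0 0;0 0 0 0 0 0 0;0 0 0 0 0 0 0;0 0 0 0 0 0 0;0 0 0 0 0 0 0;0 0 0 0 0 0 0;0 0 0 0 0 0 0"

```text
time: 24.33
ee_pos: [0.4622, 0.1863, 0.2481]
tcp_rot: [-180.0, -0.1, 30.2]
wrist_force: [-5.0, -0.3, 11.0]
opening: 0.0565
grasp_force: 33.0
```

The 11 N contact shows the lid is home. Release and lift.

carry_out:
  targets: "0 0 -0.02 0 0 0 0;0 0 0 0 0 0 0.2;0 0 0 0 0 0 0.4;0 0 0 0 0 0 0.55;0 0 0 0 0 0 0.55;0 0 0 0 0 0 0.55;0 0 0 0 0 0 0.55;0 0 0 0 0 0 0.55"

```text
time: 25.0
ee_pos: [0.4621, 0.1861, 0.2473]
tcp_rot: [-180.0, 0.1, 30.2]
wrist_force: [0.4, 0.0, 0.3]
opening: 0.0662
grasp_force: 0.0
```

carry_out:
  targets: "0 0 -0.2 0 0 0 0.55;0 0 -0.4 0 0 0 0.55;0 0 -0.6 0 0 0 0.6;0 0 -0.7 0 0 0 0.8;0 0 -0.5 0 0 0 0.95;0 0 0 0 0 0 0.95;0 0 0 0 0 0 0.95;0 0 0 0 0 0 0.95"

```text
time: 25.67
ee_pos: [0.4621, 0.1861, 0.3431]
tcp_rot: [-180.0, 0.1, 30.2]
wrist_force: [-0.7, 0.2, 0.2]
opening: 0.0833
grasp_force: 0.0
```

```bash
python3 -c "
from m import *
o=monitor.get_obs();p=o['ee_pos'];print(p)
c=get_calibration('wrist');im=camera('wrist')
for z in(.09,.095,.1,.105):print(z,fit(im,c,(.462,.187),z,(.029,),.008))
to(np.array([.4463,-.1935])-p[:2])
cv2.imwrite('pics/p5.png',im[:,:,::-1])"
```

```text
[0.46212928 0.18608453 0.34314102]
0.09 (array([0.45968333, 0.18611149]), np.float64(132.81192980457408))
0.095 (array([0.46243834, 0.18757276]), np.float64(137.6059901102748))
0.1 (array([0.46365269, 0.18804184]), np.float64(127.75554366573515))
0.105 (array([0.46428957, 0.19044973]), np.float64(103.34840421415805))
units [-5.11  8.    0.01]
```

Lid m is seated at z≈.095. Now the last lid.

carry_out:
  targets: "-0.2 0.3 0 0 0 0 0.95;-0.35 0.6 0 0 0 0 0.95;-0.45 0.7 0 0 0 0 0.95;-0.45 0.7 0 0 0 0 0.95;-0.45 0.7 0 0 0 0 0.95;-0.45 0.7 0 0 0 0 0.95;-0.45 0.7 0 0 0 0 0.95;-0.45 0.7 0 0 0 0 0.95"

```text
time: 26.38
ee_pos: [0.4517, -0.0571, 0.3425]
tcp_rot: [-179.9, 0.1, 30.2]
wrist_force: [0.7, -0.4, -0.4]
opening: 0.0831
grasp_force: 0.0
```

carry_out:
  targets: "-0.45 0.7 0.2 0 0 0 0.95;-0.45 0.7 0.3 0 0 0 0.95;-0.45 0.7 0.4 0 0 0 0.95;-0.35 0.5 0.4 0 0 0 0.95;-0.16 0.3 0.3 0 0 0 0.95;0 0 0.2 0 0 0 0.95;0 0 0 0 0 0 0.95;0 0 0 0 0 0 0.95"

```text
time: 27.05
ee_pos: [0.4461, -0.1927, 0.2709]
tcp_rot: [-179.9, 0.1, 30.2]
wrist_force: [-0.6, -0.4, 0.9]
opening: 0.0834
grasp_force: 0.0
```

```bash
python3 -c "
from m import *
o=monitor.get_obs();p=o['ee_pos'];print(p,o['tcp_rot'],o['opening'])
c=get_calibration('wrist');im=camera('wrist')
print(fit(im,c,(.444,-.193),.035,(.0335,),.008),fit(im,c,(.444,-.193),.012,(.052,),.008))
cv2.imwrite('pics/q3.png',im[:,:,::-1])"
```

```text
[ 0.44605033 -0.19267187  0.27086441] [-1.79885399e+02  1.02148866e-01  3.01838156e+01] 0.08339801155696946
(array([ 0.44577581, -0.19459971]), np.float64(81.58074115440253)) (array([ 0.44552005, -0.19170049]), np.float64(146.42113157510818))
```

View pics/q3.png

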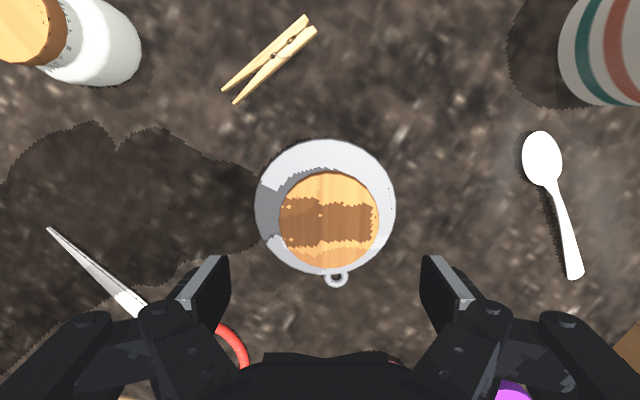

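The l lid sits alone on the mat, centred at (328,222). Descending to grip it.

carry_out:
  targets: "0 0.06 0.3 0 0 0 0.95;0 0 0.5 0 0 0 0.95;0 0 0.5 0 0 0 0.95;0 0 0.5 0 0 0 0.95;0 0 0.3 0 0 0 0.95;0 0 0.12 0 0 0 0.95;0 0 0 0 0 0 0.9;0 0 0 0 0 0 0.8"

```text
time: 27.77
ee_pos: [0.4477, -0.1952, 0.1833]
tcp_rot: [180.0, 0.0, 30.2]
wrist_force: [-0.1, -0.3, 0.6]
opening: 0.077
grasp_force: 0.0
```

carry_out:
  targets: "0 0 0 0 0 0 0.7;0 0 0 0 0 0 0.6;0 0 0 0 0 0 0.5;0 0 0 0 0 0 0.4;0 0 0 0 0 0 0.2;0 0 0 0 0 0 0.2;0 0 0 0 0 0 0.2;0 0 0 0 0 0 0.2"

```text
time: 28.43
ee_pos: [0.4478, -0.1955, 0.1842]
tcp_rot: [179.9, -0.0, 30.2]
wrist_force: [-1.7, 1.1, 6.2]
opening: 0.0656
grasp_force: 32.1
```

carry_out:
  targets: "0 0 -0.1 0 0 0 0.2;0 0 -0.3 0 0 0 0.2;0 0 -0.5 0 0 0 0.2;0 0 -0.8 0 0 0 0.2;0 0 -0.8 0 0 0 0.2;0 0 -0.8 0 0 0 0.2;0 0 -0.5 0 0 0 0.2;0 0 -0.2 0 0 0 0.2"

```text
time: 29.1
ee_pos: [0.4477, -0.1955, 0.3473]
tcp_rot: [179.8, -0.1, 30.2]
wrist_force: [0.3, -0.0, -0.6]
opening: 0.0656
grasp_force: 33.8
```

carry_out:
  targets: "0 0 0 0 0 0 0.2;0 0 0 0 0 0 0.2;0 0 0 0 0 0 0.2;0 0 0 0 0 0 0.2;0 0 0 0 0 0 0.2;0 0 0 0 0 0 0.2;0 0 0 0 0 0 0.2;0 0 0 0 0 0 0.2"

```text
time: 29.77
ee_pos: [0.4475, -0.1953, 0.3424]
tcp_rot: [-180.0, 0.1, 30.2]
wrist_force: [0.2, 0.2, -0.8]
opening: 0.0655
grasp_force: 33.8
```

```bash
python3 -c "
from m import *
o=monitor.get_obs();p=o['ee_pos'];print(p,o['opening'])
c=get_calibration('wrist');im=camera('wrist')
for off in(.145,.148,.151):
  l=fit(im,c,(p[0]-.001,p[1]+.001),p[2]-off,(.0335,),.008);print(off,l[0]-p[:2],l[1])
for r in((.032,.029),(.032,),(.029,)):print(fit(im,c,(.634,-.118),.092,r,.008))
to(np.array([.635,-.119])-p[:2])"
```

```text
[ 0.44753869 -0.1953201   0.34240774] 0.0654592816866376
0.145 [-0.00080402  0.00316085] 68.52644830326746
0.148 [0.00113966 0.00064034] 78.66814670119733
0.151 [-0.00282209 -0.00060263] 105.7939994684456
(array([ 0.626, -0.126]), np.float64(0.0))
(array([ 0.626, -0.126]), np.float64(0.0))
(array([ 0.626, -0.126]), np.float64(0.0))
units [ 5.01  0.71 -0.01]
```

carry_out:
  targets: "0.3 0.05 0 0 0 0 0.2;0.6 0.1 0 0 0 0 0.2;0.8 0.1 0 0 0 0 0.2;0.9 0.12 0 0 0 0 0.2;0.9 0.1 0 0 0 0 0.2;0.8 0.1 0.1 0 0 0 0.2;0.5 0.1 0.2 0 0 0 0.2;0.23 0.05 0.2 0 0 0 0.2"

```text
time: 30.48
ee_pos: [0.6387, -0.1173, 0.3211]
tcp_rot: [-180.0, 0.0, 30.3]
wrist_force: [0.3, 0.5, -0.3]
opening: 0.0656
grasp_force: 33.8
```

carry_out:
  targets: "0 0 0.2 0 0 0 0.2;0 0 0.1 0 0 0 0.2;0 0 0 0 0 0 0.2;0 0 0 0 0 0 0.2;0 0 0 0 0 0 0.2;0 0 0 0 0 0 0.2;0 0 0 0 0 0 0.2;0 0 0 0 0 0 0.2"

```text
time: 31.15
ee_pos: [0.6357, -0.1193, 0.3111]
tcp_rot: [180.0, 0.0, 30.2]
wrist_force: [-0.1, 0.5, -1.5]
opening: 0.0662
grasp_force: 33.8
```

```bash
python3 -c "
from m import *
print(monitor.get_obs()['tcp_rot'])
meas('l',.0335,.148,'p6')
meas('l',.0335,.150,'p6')"
```

```text
[1.79992117e+02 1.27555860e-02 3.01621827e+01]
[ 0.6357 -0.1193  0.3111] 0.0661754046015879 lid [ 0.6358 -0.1173] 91 off [0.    0.002]
jar [ 0.6316 -0.1162] 92 err jar-lid [-0.0042  0.0011]
jar [ 0.6408 -0.1116] 57 err jar-lid [0.005  0.0058]
jar [ 0.637  -0.1151] 56 err jar-lid [0.0012 0.0023]
[ 0.6358 -0.1192  0.3109] 0.06567458597801112 lid [ 0.6333 -0.1197] 104 off [-0.0025 -0.0004]
jar [ 0.6317 -0.1164] 92 err jar-lid [-0.0016  0.0033]
jar [ 0.6406 -0.1116] 56 err jar-lid [0.0072 0.008 ]
jar [ 0.6371 -0.115 ] 53 err jar-lid [0.0038 0.0047]
```

View pics/p6.png

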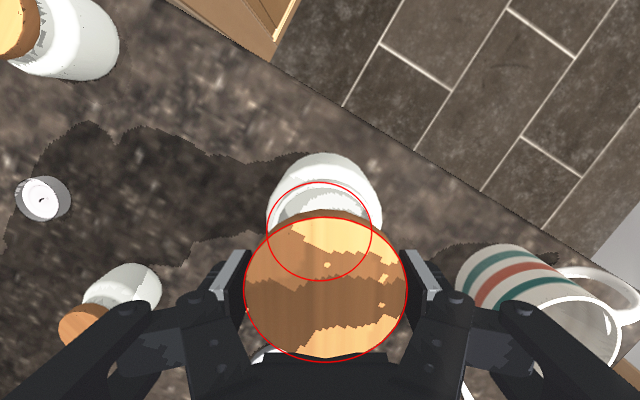

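The l jar body spans columns 267–382 (centre 324.5) and the lid is centred at 325, so they agree within about 2 mm. The mug is clear. Lowering slowly.

carry_out:
  targets: "0.03 -0.02 0.3 0 0 0 0.2;0 0 0.35 0 0 0 0.2;0 0 0.25 0 0 0 0.2;0 0 0.2 0 0 0 0.2;0 0 0.12 0 0 0 0.2;0 0 0.1 0 0 0 0.2;0 0 0.05 0 0 0 0.2;0 0 0 0 0 0 0.2"

```text
time: 31.92
ee_pos: [0.6364, -0.1179, 0.2554]
tcp_rot: [-180.0, 0.1, 30.2]
wrist_force: [-0.9, -0.7, -2.4]
opening: 0.0659
grasp_force: 33.8
```

carry_out:
  targets: "0 0 0.03 0 0 0 0.2;0 0 0.03 0 0 0 0.2;0 0 0 0 0 0 0.2;0 0 0 0 0 0 0.2;0 0 0 0 0 0 0.2;0 0 0 0 0 0 0.2;0 0 0 0 0 0 0.2;0 0 0 0 0 0 0.2"

```text
time: 32.58
ee_pos: [0.6365, -0.1179, 0.2543]
tcp_rot: [180.0, 0.0, 30.2]
wrist_force: [-5.1, -0.8, 6.6]
opening: 0.0656
grasp_force: 34.3
```

The lid is home at the expected height. Release and lift.

carry_out:
  targets: "-0.02 0 -0.02 0 0 0 0.2;0 0 0 0 0 0 0.4;0 0 0 0 0 0 0.6;0 0 0 0 0 0 0.8;0 0 0 0 0 0 0.8;0 0 0 0 0 0 0.8;0 0 0 0 0 0 0.8;0 0 0 0 0 0 0.8"

```text
time: 33.25
ee_pos: [0.6359, -0.1182, 0.254]
tcp_rot: [-180.0, 0.0, 30.2]
wrist_force: [0.0, 0.1, -0.6]
opening: 0.0768
grasp_force: 0.0
```

carry_out:
  targets: "0 0 -0.2 0 0 0 0.8;0 0 -0.4 0 0 0 0.8;-0.2 0 -0.7 0 0 0 0.8;-0.5 -0.2 -0.8 0 0 0 0.8;-0.7 -0.3 -0.8 0 0 0 0.8;-0.7 -0.3 -0.4 0 0 0 0.8;-0.5 -0.2 0 0 0 0 0.8;0 0 0 0 0 0 0.8"

```text
time: 33.92
ee_pos: [0.5248, -0.1361, 0.3878]
tcp_rot: [179.9, -0.1, 30.1]
wrist_force: [-1.2, -0.5, -0.5]
opening: 0.0769
grasp_force: 0.0
```

carry_out:
  targets: "-0.3 -0.1 0 0 0 0 0.8;0 0 0 0 0 0 0.8;0 0 0 0 0 0 0.8;0 0 0 0 0 0 0.8;0 0 0 0 0 0 0.8;0 0 0 0 0 0 0.8;0 0 0 0 0 0 0.8;0 0 0 0 0 0 0.8"

```text
time: 34.58
ee_pos: [0.5156, -0.1382, 0.3841]
tcp_rot: [-180.0, 0.1, 30.2]
wrist_force: [-0.3, -0.2, 0.5]
opening: 0.0768
grasp_force: 0.0
```

```bash
python3 -c "
from m import *
o=monitor.get_obs();p=o['ee_pos'];print(p,o['grasp_force'])
c=get_calibration('wrist');im=camera('wrist')
for n,r in(('xs',.02),('s',.0245),('m',.029),('l',.0335)):
  xy,z,rr=J[n]
  print(n,proj('wrist',[[*xy,z]],c)[0].round(),[(d,(fit(im,c,xy,z+d,(r,),.008))[0].round(4),round(fit(im,c,xy,z+d,(r,),.008)[1])) for d in(.010,.013,.017,.021)])
s=camera('side')[165:275,290:430];w=im
s=cv2.resize(s,(636,500),interpolation=cv2.INTER_CUBIC)
cv2.imwrite('pics/f.png',s[:,:,::-1])"
```

```text
[ 0.51555227 -0.1382041   0.38411001] 0.0
xs [174. 164.] [(0.01, array([ 0.467 , -0.0079]), 141), (0.013, array([ 0.4689, -0.0085]), 138), (0.017, array([ 0.4724, -0.0116]), 132), (0.021, array([ 0.4738, -0.0131]), 139)]
s [ 121. -134.] [(0.01, array([0.64  , 0.0985]), 0), (0.013, array([0.64  , 0.0985]), 0), (0.017, array([0.64  , 0.0985]), 0), (0.021, array([0.64  , 0.0985]), 0)]
m [-67.  51.] [(0.01, array([0.454, 0.179]), 0), (0.013, array([0.454, 0.179]), 0), (0.017, array([0.454, 0.179]), 0), (0.021, array([0.454, 0.179]), 0)]
l [384.  50.] [(0.01, array([ 0.6334, -0.1184]), 117), (0.013, array([ 0.6329, -0.1184]), 120), (0.017, array([ 0.6326, -0.1181]), 115), (0.021, array([ 0.6317, -0.1171]), 100)]
```

View pics/f.png

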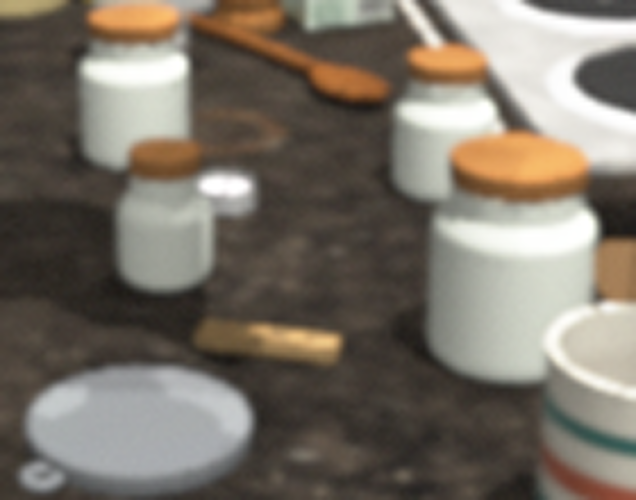

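All four jars are standing and closed with level, centred lids, the mat is empty, and the arm is clear. Handing in.

```bash
python3 -c "
from workcell import bot
print(bot.job_done())"
```

```text
the job is handed in; nothing more can be done
None
```

The job is handed in at about 35 s of the 115 s limit: in the last side view all four jars stand upright, each closed with its own lid, level and home. The hand-in returned no verdict.

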